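Fit the heat sink on the power module

TASK

Take the blue finned heat sink out of the black holder, put it down on the teal mat and let go, then take it again another way so that you can lay it, flat face down and fins up, gently on the metal top of the power module. It must sit flat and centred on the module with its long sides parallel to the module's (either end may lead). Leave all the other things where they are.

Things in the scene. Friction and masses are not known exactly. Their poses are not given: they have to be found in the camera images.
- heatsink: Blue heat sink, 120 long x 60 wide x 40 mm thick, about 290 g, loose: an 8 mm base plate and 7 full-length fins (4 mm thick, 32 mm high). The outer fins are flush with the width, so its sides are plain 120 x 40 mm faces, 60 mm apart. Origin: its middle, 20 mm above the flat face. x along the length, y across the width, z from the flat face to the fin tips.
- holder: Fixed black plastic holder, 59 x 156 mm, origin at the centre of its underside. Two bays side by side along its y, centred at y = +38 and -38 mm, each 50 (x) x 72 (y) mm inside; floor 5 mm thick; front, side and middle walls 45 mm high and 4 mm thick; a tall back panel, 135 mm high and 5 mm thick, closes the whole -x side (inner face at x = -25 mm).
- mat: Fixed teal work mat, 180 (x) x 190 (y) x 3 mm, origin at the centre of its underside. The solder spool stands on it towards its +x end; the rest is free.
- module: Fixed green circuit board, 165 (x) x 110 (y) mm, its upper side 12 mm above the table, origin on the table under its centre. In its middle stands the power module, a black block with an aluminium top, 114 long (x) x 54 wide (y) mm, its top 42 mm above the table. Small parts along the board's long edges reach at most 24 mm above the table.
- module_top (a point): Centre of the module's aluminium top, 42 mm above the table; x along the module's 114 mm length, y across its 54 mm width, z up.
- heatsink_face (a point): Centre of the heat sink's flat face (underside of the base plate); axes as heatsink. At the start the sink stands on end (x up) in one of the holder's bays, fins (+z) towards the holder's tall back, its top end 125 mm above the table. It stands stably on its end.
- transformer: Bystander: yellow potted transformer, 36 x 52 x 58 mm, with short pins on top (66 mm in all), standing in the holder's other bay. Origin: centre of its underside.
- spool: Bystander: grey solder spool, 56 mm across, 40 mm high, standing on the mat. Origin: centre of its underside.
- multimeter: Bystander: yellow and black multimeter, 170 (x) x 80 (y) x 44 mm, lying beyond the mat. Origin: centre of its underside.
- terminal_box: Bystander: orange terminal box, 60 x 100 (y) x 46 mm, with red and black posts, beyond the mat. Origin: centre of its underside.
- flux_bottle: Bystander: amber bottle with a white cap, 44 mm across, 100 mm high. Origin: centre of its underside.
- screwdriver: Bystander: screwdriver, 170 mm long, lying between the robot and the work. x along its length, towards the tip.

How it is judged (in metres and radians):
On the way:
1. the heat sink has been put down on the mat and let go (contact force between heatsink and mat above 0.8 N and contact force between the fingers and heatsink below 0.05 N and linear speed of heatsink below 0.03 m/s and horizontal distance between heatsink and mat below 0.15 m), for 0.2 s.
At the end, for the whole second after the job is handed in: The heat sink lies at rest and released on the module's metal top, flat face down and fins up (within 0.04 rad of level, its face within 3 mm of the top's height), its centre within 5 mm of the module's centre and its length within 0.07 rad of the module's, either way round (horizontal distance between heatsink_face and module_top below 0.005 m and z of heatsink_face in the frame of module_top between -0.003 and 0.003 m and angle between heatsink's own z axis and vertical below 0.04 rad and angle between the x axis of heatsink and the x axis of module_top, either way round below 0.07 rad and linear speed of heatsink below 0.02 m/s and contact force between the fingers and heatsink below 0.05 N); the robot touches nothing.
It fails at once if the heat sink is slammed on the module (over 60 N) (contact force between heatsink and module above 60 N).
It fails at once if another loose thing is moved more than 30 mm (distance of any of transformer, spool, multimeter, terminal_box, flux_bottle, screwdriver from where it was at the start of the episode above 0.03 m).
It also fails if it takes over 56 s, if anything falls off the work surface, if the arm or the gripper's body presses on something with over 40 N, if the wrist force passes 120 N, or if a joint passes its speed limit or range.

ROBOT

A 6-joint arm with a two-finger parallel gripper is mounted at the origin on the work surface. World frame = base frame: x ahead of the robot, y to its left, z up, the work surface at z = 0. Lengths are in m, angles in degrees, forces in N, time in s.
With the tool pointing down it reaches from about 0.325 to 0.85 m from the base axis. Payload 15.5 kg.
Tool frame: the origin (TCP) lies at the very end of the fingers, on their centre line; the grasp point (between the pads) lies arm.grip_depth behind it (arm.grip_depth is the distance from the TCP to the grasp point, in m); z points along the fingers, y is the direction in which the jaws open and shut (so a half turn about z gives the same grasp; the last joint's range is limited). The gripper opens to 91 mm and grips with 3 to 60 N. Pads are 32 mm wide; open, the fingers measure 118 mm over their backs; the gripper's body (76 mm by 178 mm) begins 60 mm behind the grasp point.
Start: joints at [-81.331, 28.281, 77.091, -0, 74.628, -5.472], TCP at [0.153, -0.606, 0.214] pointing down, gripper open.
Joint ranges: [-166.48, 166.48], [-47.26, 123.95], [12.59, 153.08], [-70.14, 250.14], [6.76, 159.57], [-176.63, 176.63]. Speed limits (degrees/s): [108.29, 108.29, 147.25, 172.46, 172.46, 172.46].

INTERFACE

Orientations are given as a 3x3 rotation matrix whose columns are the frame's x, y, z axes.
In Python, from rig import arm gives the robot as it stands. Calls block until the motion is done:
- arm.move_to(position, orientation): joint-space move of the TCP to a pose.
- arm.move_l(position, orientation=None, feed=0.15): straight line of the TCP; orientation=None keeps the orientation; feed is the mean speed in m/s.
- arm.move_joints(angles): joint-space move.
- arm.grip(opening): finger opening in m; the grip force is fixed at half the most; returns when the fingers have stopped.
- arm.sleep(seconds).
- arm.solve_ik(position, orientation): joint angles nearest the present ones, or None.
- arm.snapshot(name): name is "side" or "top" or "wrist"; returns the picture (480x640x3 uint8, red, green, blue); there is no depth.
- arm.get_calibration(name): a dict with "intrinsics" (3x3 intrinsics, pixels), "cam_to_world" (4x4, takes a point from camera to world coordinates). Camera axes: x right, y down, z forward; pixel columns grow to the right and rows downward; lengths in m; the calibration is good to about 2 mm. A picture is of the moment at which its call begins: read the wrist's pose just before it. get_calibration takes no time and is no camera call; for the wrist camera it gives the pose at the moment of the call.
A pose or a line that the arm cannot do raises arm.Unreachable and nothing moves.
- arm.sign_off(): hands the job in, once; it reports no verdict.
Readings, each from a call of its own:
- arm.current_t(): time.
- arm.current_joint_positions(): joint angles.
- arm.current_dq(): joint speeds.
- arm.current_tau(): joint torques, N m.
- arm.current_ee_pos(): TCP position.
- arm.current_tool_rot(): TCP orientation.
- arm.current_force(): force on the tool from outside, world axes, zero at the start.
- arm.current_torque(): the same for the moment, N m.
- arm.current_width(): finger opening in m.
Only numpy, scipy, OpenCV 4.12 (cv2) and the standard library are available. Lean on these libraries where they do the work, as an engineer would, in place of code of your own. Each camera call takes 0.05 s, during which the arm holds its last target. There are 200 camera calls.

## Working session

There is one attempt and no reset: what is moved stays moved. The work goes in short steps, each a Python script; the robot and the scene stay as the last script left them, time stands still between calls to the robot, and variables do not carry over. Pictures are saved under pics/ and viewed, about 8 in all and at most 12, crops included, and the job is handed in when it is done.

```bash
ls; mkdir -p pics; python3 - <<'E'
from rig import arm
import cv2, numpy as np
np.set_printoptions(precision=4,suppress=True)
for n in ("top","side"):
    im=arm.snapshot(n); cv2.imwrite(f"pics/{n}0.png",im[...,::-1]); c=arm.get_calibration(n); print(n,c["intrinsics"],c["cam_to_world"])
print(arm.grip_depth,arm.current_t(),arm.current_tool_rot(),arm.get_calibration("wrist"))
E
```

```text
pics
top [[624.7259   0.     317.4055]
 [  0.     624.7259 242.2295]
 [  0.       0.       1.    ]] [[ 0.0234 -0.9826  0.1843  0.3597]
 [-0.9996 -0.0255 -0.0093  0.0038]
 [ 0.0138 -0.184  -0.9828  1.2732]
 [ 0.      0.      0.      1.    ]]
side [[441.3228   0.     323.6179]
 [  0.     441.3228 242.3074]
 [  0.       0.       1.    ]] [[-0.9832 -0.1081  0.1473  0.4593]
 [-0.1822  0.6424 -0.7444  0.5495]
 [-0.0142 -0.7587 -0.6513  0.5806]
 [ 0.      0.      0.      1.    ]]
0.0188 0.1 [[ 0.9697  0.2443 -0.0002]
 [ 0.2443 -0.9697  0.001 ]
 [ 0.0001 -0.001  -1.    ]] {'intrinsics': array([[347.5797,   0.    , 316.0283],
       [  0.    , 347.5797, 248.8195],
       [  0.    ,   0.    ,   1.    ]]), 'cam_to_world': array([[ 0.2436, -0.9327, -0.2661,  0.2284],
       [-0.9699, -0.2347, -0.0652, -0.5875],
       [-0.0016,  0.274 , -0.9617,  0.3834],
       [ 0.    ,  0.    ,  0.    ,  1.    ]])}
```

View pics/top0.png

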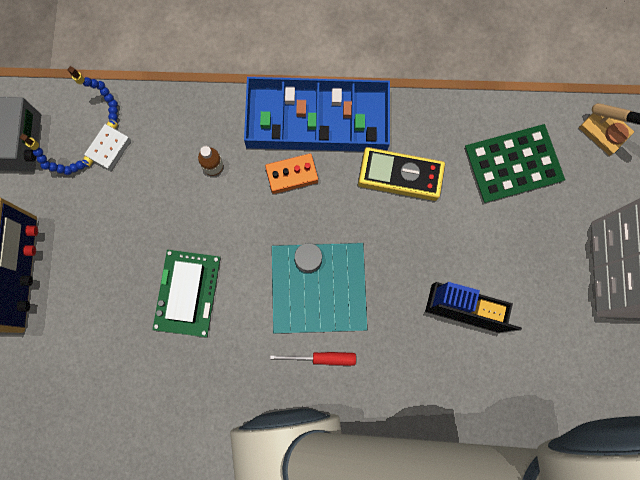

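View pics/side0.png

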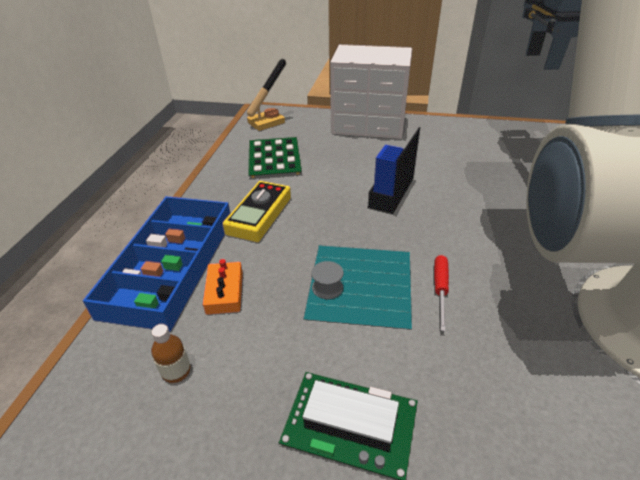

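```bash
cat > h.py <<'E'
from rig import arm
import cv2, numpy as np
np.set_printoptions(precision=4,suppress=True)
def ray(px,z,c):
    K,T=c["intrinsics"],c["cam_to_world"]
    p=np.c_[np.atleast_2d(px),np.ones(len(np.atleast_2d(px)))]
    d=(T[:3,:3]@np.linalg.inv(K)@p.T).T; o=T[:3,3]
    return o+d*((z-o[2])/d[:,2])[:,None]
def blobs(im,lo,hi,roi=None,n=1,hull=False):
    m=cv2.inRange(cv2.cvtColor(im,cv2.COLOR_RGB2HSV),np.array(lo),np.array(hi))
    if roi:
        k=np.zeros_like(m); k[roi[1]:roi[3],roi[0]:roi[2]]=1; m=m*k
    m=cv2.morphologyEx(m,cv2.MORPH_OPEN,np.ones((2,2),np.uint8))
    cs=sorted(cv2.findContours(m,cv2.RETR_EXTERNAL,cv2.CHAIN_APPROX_NONE)[0],key=cv2.contourArea)[::-1]
    return cs[:n]
def rect(c,z,cal):
    """min area rect of contour cast on plane z (world): centre, sizes(long,short), long-axis yaw deg"""
    w=ray(c.reshape(-1,2).astype(float),z,cal)[:,:2]
    (cx,cy),_,_=r=cv2.minAreaRect((w*1000).astype(np.float32)); b=cv2.boxPoints(r)/1000
    e=[b[1]-b[0],b[2]-b[1]]; e.sort(key=np.linalg.norm)
    L=e[1]; return np.array([cx,cy])/1000,np.linalg.norm(e[1]),np.linalg.norm(e[0]),(np.degrees(np.arctan2(L[1],L[0]))+90)%180-90
E
python3 - <<'E'
from h import *
im=arm.snapshot("top"); c=arm.get_calibration("top")
print("module",rect(blobs(im,(0,0,190),(180,40,255),(150,245,225,340))[0],.042,c))
print("mat",rect(blobs(im,(80,80,60),(100,255,255),(260,230,380,345))[0],.003,c))
print("sink",rect(blobs(im,(105,120,60),(125,255,255),(420,270,530,340))[0],.125,c))
print("transf",rect(blobs(im,(15,100,100),(35,255,255),(420,270,530,340))[0],.063,c))
k=blobs(im,(0,0,0),(180,255,40),(415,270,530,340))[0]
print("holder top pts z.135", ray([[519,327],[428,283]],.135,c))
E
```

```text
module (array([0.4846, 0.2521]), np.float32(0.11335765), np.float32(0.053880185), np.float32(-6.1960526))
mat (array([ 0.5029, -0.0146]), np.float32(0.18949413), np.float32(0.17910543), np.float32(-86.8756))
sink (array([ 0.477, -0.267]), np.float32(0.078153566), np.float32(0.0492908), np.float32(77.398285))
transf (array([ 0.4596, -0.3497]), np.float32(0.052169647), np.float32(0.03152367), np.float32(75.361984))
holder top pts z.135 [[ 0.4261 -0.3766  0.135 ]
 [ 0.5023 -0.2117  0.135 ]]
```

```bash
cat >> h.py <<'E'
def down(yaw):
    a=np.radians(yaw); c,s=np.cos(a),np.sin(a)
    return np.array([[c,s,0],[s,-c,0],[0,0,-1.]])
E
python3 - <<'E'
from h import *
arm.move_to([.47,-.275,.26],down(-14.5))
c=arm.get_calibration("wrist"); im=arm.snapshot("wrist"); cv2.imwrite("pics/w1.png",im[...,::-1]); np.savez("w1",im=im,K=c["intrinsics"],T=c["cam_to_world"])
print(arm.current_t(),arm.current_joint_positions(),c["cam_to_world"][:3,3])
E
```

```text
1.8833 [-36.6931  19.2733  84.7319  -0.007   76.0028  67.8477] [ 0.5454 -0.2955  0.4299]
```

View pics/w1.png

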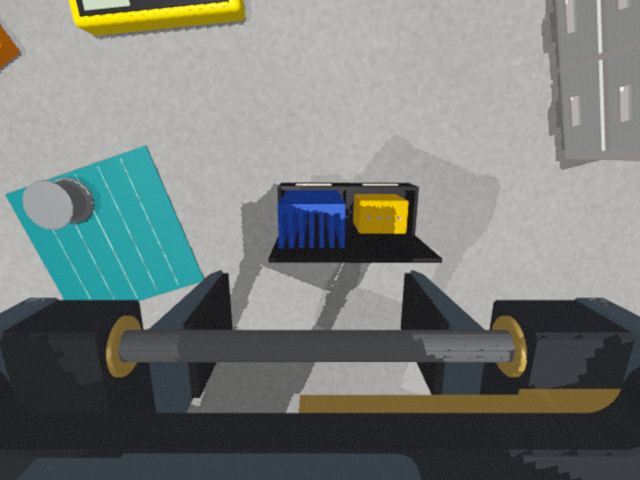

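```bash
python3 - <<'E'
from h import *
d=np.load("w1.npz"); im=d["im"]; c=dict(intrinsics=d["K"],cam_to_world=d["T"])
cv2.imwrite("pics/w1c.png",cv2.resize(im[170:270,260:450],None,fx=4,fy=4,interpolation=cv2.INTER_NEAREST)[...,::-1])
hsv=cv2.cvtColor(im,cv2.COLOR_RGB2HSV); print(hsv[195:250:5,312].tolist())
print(ray([[270,262],[441,262]],.135,c), ray([[278,184],[418,184]],.045,c))
E
```

```text
[[111, 207, 121], [111, 227, 117], [110, 173, 214], [111, 177, 197], [112, 203, 128], [113, 193, 128], [112, 201, 128], [112, 202, 130], [111, 219, 129], [110, 217, 126], [113, 194, 129]]
[[ 0.4625 -0.2315  0.135 ]
 [ 0.4241 -0.3791  0.135 ]] [[ 0.5209 -0.2461  0.045 ]
 [ 0.4824 -0.3942  0.045 ]]
```

View pics/w1c.png

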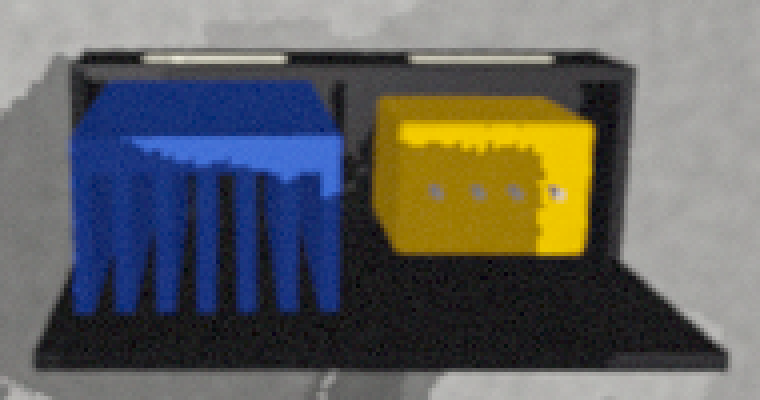

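```bash
python3 - <<'E'
from h import *
d=np.load("w1.npz"); c=dict(intrinsics=d["K"],cam_to_world=d["T"])
p=ray([[278,203.7],[345.5,203.7],[345.3,248.5],[278.3,248.5]],.125,c); print(p,p.mean(0),np.linalg.norm(p[0]-p[1]),np.linalg.norm(p[1]-p[2]))
y=p[0]-p[1]; print("y axis yaw",np.degrees(np.arctan2(y[1],y[0])))
# IK survey
import itertools
def tool(yaw_heading,a):
    h=np.radians(yaw_heading); a=np.radians(a)
    H=np.array([np.cos(h),np.sin(h),0]); d=np.sin(a)*H-np.cos(a)*np.array([0,0,1]); x=np.cos(a)*H+np.sin(a)*np.array([0,0,1])
    return np.c_[x,np.cross(d,x),d]
gd=arm.grip_depth
for yaw in (-6.2,173.8):
  for a in (30,45,60):
    for s in (1,-1):
      R=tool(yaw,a)@np.diag([s,s,1]); g=np.array([.4846,.2521,.066]); print("final head",yaw,a,s,arm.solve_ik(g+gd*R[:,2],R),arm.solve_ik(g+[0,0,.1]+gd*R[:,2],R) is not None)
for yaw in range(-180,180,30):
  for a in (30,45,60):
      print("mat head",yaw,a,[arm.solve_ik(np.array([.47,-.02,.08])+gd*R[:,2],R) for s in (1,-1) for R in [tool(yaw,a)@np.diag([s,s,1])]])
E
```

```text
[[ 0.5096 -0.2516  0.125 ]
 [ 0.4946 -0.309   0.125 ]
 [ 0.4548 -0.2995  0.125 ]
 [ 0.4702 -0.2404  0.125 ]] [ 0.4823 -0.2751  0.125 ] 0.05936713245057632 0.04097040720438342
y axis yaw 75.44208137768375
final head -6.2 30 1 None True
final head -6.2 30 -1 None True
final head -6.2 45 1 [  38.8233   41.5494  125.2653  236.9603   36.6334 -105.6892] False
final head -6.2 45 -1 [ 38.8233  41.5494 125.2653 236.9603  36.6334  74.3108] False
final head -6.2 60 1 [ 45.2242  53.7719 129.7714 229.9122  62.2464 -86.8703] True
final head -6.2 60 -1 [ 45.2242  53.7719 129.7714 229.9122  62.2464  93.1297] True
final head 173.8 30 1 [ 14.8436  46.6602  76.9713  10.3866  84.7729 -72.529 ] True
final head 173.8 30 -1 [ 14.8436  46.6602  76.9713  10.3866  84.7729 107.471 ] True
final head 173.8 45 1 [ 12.9535  54.4645  67.0384  13.697  101.5382 -73.4105] True
final head 173.8 45 -1 [ 12.9535  54.4645  67.0384  13.697  101.5382 106.5895] True
final head 173.8 60 1 [ 11.7089  62.6918  57.9738  17.3887 116.9886 -72.7328] True
final head 173.8 60 -1 [ 11.7089  62.6918  57.9738  17.3887 116.9886 107.2672]
[... 4561 characters left out ...]
-66.4542]), array([-26.3249,  46.4118,  87.6364,  23.1417,  86.0623, 113.5458])]
mat head 120 60 [array([-28.8412,  54.3419,  81.3943,  26.9929,  99.1596, -68.5433]), array([-28.8412,  54.3419,  81.3943,  26.9929,  99.1596, 111.4567])]
mat head 150 30 [array([-15.0442,  41.5951,  87.4688,   7.525 ,  80.1722, -78.2663]), array([-15.0442,  41.5951,  87.4688,   7.525 ,  80.1722, 101.7337])]
mat head 150 45 [array([-16.5334,  49.4802,  78.1988,   9.5387,  96.433 , -79.311 ]), array([-16.5334,  49.4802,  78.1988,   9.5387,  96.433 , 100.689 ])]
mat head 150 60 [array([-17.494 ,  57.7194,  69.9912,  11.6108, 111.2863, -79.4058]), array([-17.494 ,  57.7194,  69.9912,  11.6108, 111.2863, 100.5942])]
```

```bash
cat >> h.py <<'E'
gd=arm.grip_depth
def tool(heading,a):
    h=np.radians(heading); a=np.radians(a)
    H=np.array([np.cos(h),np.sin(h),0]); u=np.array([0,0,1.])
    d=np.sin(a)*H-np.cos(a)*u; x=np.cos(a)*H+np.sin(a)*u
    return np.c_[x,np.cross(d,x),d]
def lower(zmin,df=2.0,step=.0015,feed=.03):
    """step straight down until the vertical load rises by df or TCP z reaches zmin"""
    f0=np.mean([arm.current_force()[2] for _ in range(3)])
    while True:
        p=np.array(arm.current_ee_pos()); df_=arm.current_force()[2]-f0
        if abs(df_)>df or p[2]<=zmin: return p,df_
        arm.move_l(p-[0,0,step],feed=feed)
E
python3 - <<'E'
from h import *
R=down(-14.6); S=np.array([.4823,-.2751,0])
arm.move_l(S+[0,0,.16],R,feed=.2)
arm.move_l(S+[0,0,.086],feed=.1)
arm.grip(.05); print("w",arm.current_width(),arm.current_force(),arm.current_t())
arm.move_l(S+[0,0,.256],feed=.15)
print("w",arm.current_width(),arm.current_force())
arm.move_to([.46,-.03,.26],tool(180,0))
print(arm.current_joint_positions(),arm.current_force(),arm.current_t())
im=arm.snapshot("side"); cv2.imwrite("pics/s1.png",im[...,::-1])
E
```

```text
w 0.059785278050512036 [0.3541 0.6098 2.847 ] 4.0083
w 0.0597179953695075 [ 0.3068  1.0043 -3.882 ]
[ -11.1737   12.1499   95.2416    0.0003   72.6109 -101.1322] [ 0.262  -0.201  -3.7762] 7.9083
```

View pics/s1.png

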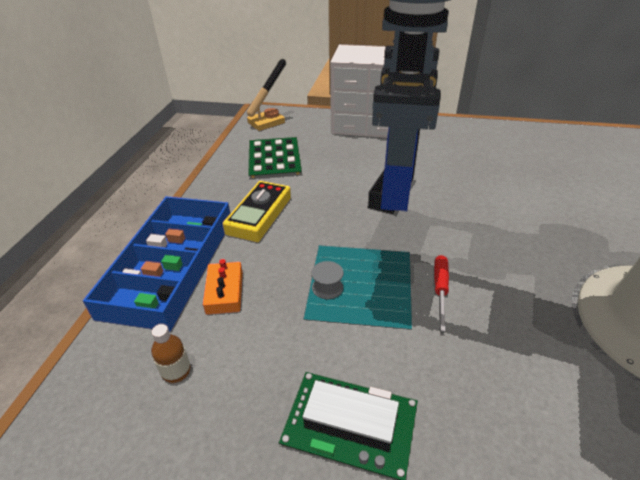

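```bash
python3 - <<'E'
from h import *
print(arm.current_ee_pos())
arm.move_l([.46,-.03,.091],feed=.15); arm.sleep(.2)
print(arm.current_force(),lower(.078,2.0),arm.current_t())
arm.grip(.09); arm.sleep(.4); print(arm.current_width(),arm.current_force())
arm.move_l([.46,-.03,.2],feed=.2)
p=np.array(arm.current_ee_pos())
# retreat to tilted pre-grasp pose (from the fin side) and look
R=tool(180,45); g=np.array([.46,-.03,.078]); t=g+gd*R[:,2]
arm.move_to(t-.10*R[:,2]+[0,0,.02],R)
print(arm.current_joint_positions(),arm.current_t())
for n in("top","wrist"):
    im=arm.snapshot(n); c=arm.get_calibration(n); np.savez(n+"2",im=im,K=c["intrinsics"],T=c["cam_to_world"]); cv2.imwrite(f"pics/{n}2.png",im[...,::-1])
a=cv2.imread("pics/top2.png")[200:380,220:420]; b=cv2.imread("pics/wrist2.png")
cv2.imwrite("pics/two.png",np.vstack([cv2.resize(a,(400,360))[:,:],cv2.resize(b,(400,300))])[:660][:600+60] if 0 else np.hstack([cv2.resize(a,(400,360)),cv2.resize(b,(400,360))]))
E
```

```text
[ 0.4601 -0.0301  0.26  ]
[ 0.7057 -0.2775 -3.1696] (array([ 0.4603, -0.0303,  0.0839]), np.float64(6.420607844608577)) 10.6833
0.08962379930033029 [-0.0487  0.3576 -0.3929]
[ -6.7042  48.5682  62.331   -5.1643 113.8044 -96.8605] 13.35
```

View pics/two.png

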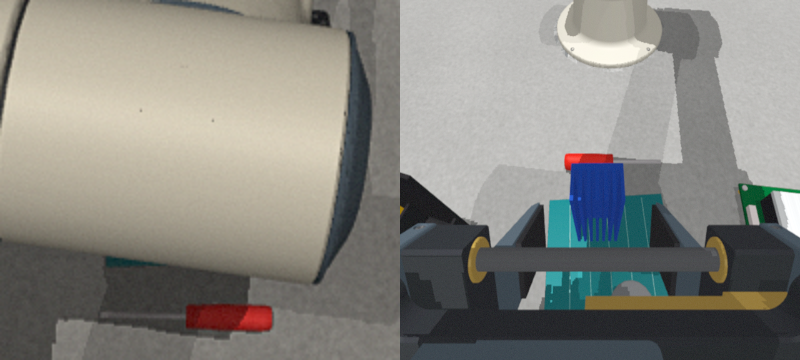

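```bash
python3 - <<'E'
from h import *
d=np.load("wrist2.npz"); c=dict(intrinsics=d["K"],cam_to_world=d["T"]); im=d["im"]
k=blobs(im,(105,120,60),(125,255,255),(240,190,400,330))[0].reshape(-1,2)
top=k[:,1].min(); 
print(top,k[k[:,1]<top+3][:,0].min(),k[k[:,1]<top+3][:,0].max())
L=k[k[:,1]<top+3]; 
print(ray([[L[:,0].min(),top],[L[:,0].max()+1,top]],.123,c))
E
```

```text
219 276 357
[[ 0.4434 -0.0592  0.123 ]
 [ 0.4434 -0.0002  0.123 ]]
```

```bash
cat >> h.py <<'E'
c0=np.array([.462,-.030,.063]); Rs0=np.array([[0,0,1.],[0,1,0],[1,0,0]])
# columns: x up, z = +X world, y = z x x
Rs0=np.c_[[0,0,1.],np.cross([1,0,0],[0,0,1.]),[1.,0,0]]
Rt0=tool(180,45); p0=np.array([.466,-.030,.075])+gd*Rt0[:,2]
def goal(c,yaw):
    y=np.radians(yaw); Rs=np.array([[np.cos(y),-np.sin(y),0],[np.sin(y),np.cos(y),0],[0,0,1]])
    M=Rs@Rs0.T; return np.array(c)+M@(p0-c0), M@Rt0
E
python3 - <<'E'
from h import *
C=np.array([.4846,.2521,.062])
p1,R1=goal(C+[0,0,.1],-6.2); print(np.linalg.det(Rs0),R1,arm.solve_ik(p1,R1),arm.solve_ik(goal(C,-6.2)[0],R1),arm.solve_ik(p0+[0,0,.17],Rt0))
arm.move_l(p0-.07*Rt0[:,2],Rt0,feed=.15); arm.move_l(p0,feed=.08)
arm.grip(.05); print("w",arm.current_width(),arm.current_t())
arm.move_l(p0+[0,0,.17],feed=.15); print("w",arm.current_width(),arm.current_force())
p2,_=goal(C+[0,0,.16],-6.2)
arm.move_to(p2,R1); arm.move_l(p1,feed=.1); print("w",arm.current_width(),arm.current_force(),arm.current_joint_positions(),arm.current_t())
ims=[]
for n in("top","wrist","side"):
    im=arm.snapshot(n); c=arm.get_calibration(n); np.savez(n+"3",im=im,K=c["intrinsics"],T=c["cam_to_world"]); ims.append(im[...,::-1])
cv2.imwrite("pics/three.png",np.hstack([ims[1][100:480,160:480],cv2.resize(ims[2][200:480,220:520],(407,380))]))
E
```

```text
1.0 [[ 0.703  -0.108  -0.703 ]
 [-0.0764 -0.9942  0.0764]
 [-0.7071  0.     -0.7071]] [ 12.6578  48.5708  62.7189  14.2214 111.5152 108.8881] [ 12.6578  55.1801  65.0277  13.558  102.8567 106.6493] [ -7.3121  39.1172  70.2239  -5.7136 115.3146 -97.6342]
w 0.05959994412396771 15.5
w 0.05978049482079303 [-0.3967  0.6029 -3.48  ]
w 0.05990239024568474 [ 0.5794  0.9508 -2.8869] [ 12.6575  48.5557  62.6855  14.2253 111.5436 108.8912] 20.7
```

View pics/three.png

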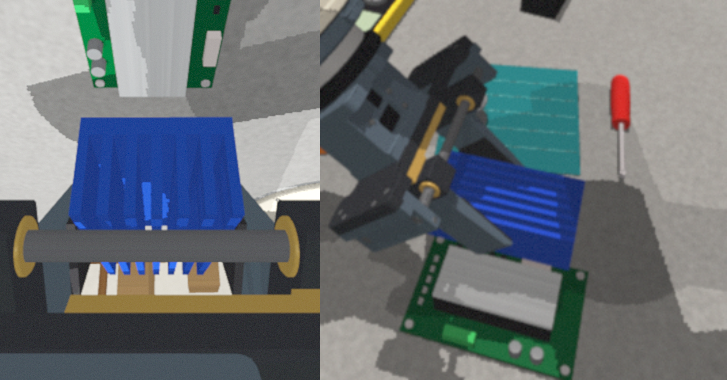

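```bash
python3 - <<'E'
from h import *
C=np.array([.4846,.2521,.062])
def load(n):
    d=np.load(n+".npz"); return d["im"],dict(intrinsics=d["K"],cam_to_world=d["T"])
im,c=load("wrist3"); K,T=c["intrinsics"],c["cam_to_world"]; print("cam",T[:3,3])
a=np.radians(-6.2); X=np.array([np.cos(a),np.sin(a),0]);Y=np.array([-np.sin(a),np.cos(a),0]);Z=np.array([0,0,1])
def proj(P,c):
    q=c["cam_to_world"][:3,:3].T@(P-c["cam_to_world"][:3,3]); q=c["intrinsics"]@q; return q[:2]/q[2]
k=blobs(im,(105,120,60),(125,255,255),(200,190,440,350))[0].reshape(-1,2); t=k[:,1].min(); L=k[k[:,1]<t+3]
print("meas edge",t,L[:,0].min(),L[:,0].max(),ray([[L[:,0].min(),t],[L[:,0].max()+1,t]],.142,c))
sk=blobs(load("side3")[0],(105,120,60),(125,255,255),(320,290,520,420))[0]
vis=cv2.cvtColor(load("side3")[0],cv2.COLOR_RGB2BGR)
for sx in(1,-1):
  for sy in (1,-1):
    for z in(-.02,.02):
      P=C+[0,0,.1]+sx*.06*X+sy*.03*Y+z*Z; u=proj(P,load("side3")[1]); print(sx,sy,z,P,"wrist",proj(P,c),"side",u)
      cv2.circle(vis,tuple(np.round(u*8).astype(int).tolist()),12,(0,255,255),-1,shift=3)
# module top in the side view and the wrist
m=rect(blobs(load("side3")[0],(0,0,90),(180,60,255),(300,385,470,460))[0],.042,load("side3")[1]); print("module side",m)
cv2.imwrite("pics/s3c.png",cv2.resize(vis[290:460,290:510],None,fx=3.5,fy=3.5))
E
```

```text
cam [0.6587 0.2329 0.2187]
meas edge 218 242 392 [[0.5497 0.274  0.142 ]
 [0.5434 0.2153 0.142 ]]
1 1 -0.02 [0.5475 0.2754 0.142 ] wrist [240.0703 221.3457] side [296.7671 371.496 ]
1 1 0.02 [0.5475 0.2754 0.182 ] wrist [227.4784 319.3149] side [294.7741 350.4573]
1 -1 -0.02 [0.541  0.2158 0.142 ] wrist [391.2648 221.3998] side [312.8321 330.8175]
1 -1 0.02 [0.541  0.2158 0.182 ] wrist [403.5391 319.4281] side [311.8104 309.4986]
-1 1 -0.02 [0.4282 0.2884 0.142 ] wrist [272.977  316.8817] side [401.9097 398.589 ]
-1 1 0.02 [0.4282 0.2884 0.182 ] wrist [269.1665 377.2017] side [405.8912 377.8465]
-1 -1 -0.02 [0.4217 0.2288 0.142 ] wrist [358.8913 316.9363] side [410.0139 353.508 ]
-1 -1 0.02 [0.4217 0.2288 0.182 ] wrist [362.5775 377.2775] side [414.0728 332.211 ]
module side (array([0.484 , 0.2549]), np.float32(0.11470119), np.float32(0.06249437), np.float32(-5.704567))
```

View pics/s3c.png

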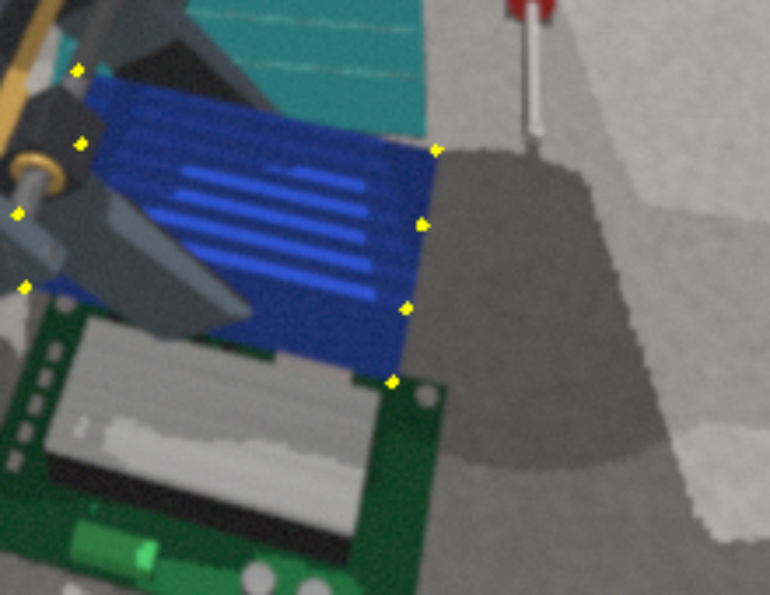

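```bash
python3 - <<'E'
from h import *
C=np.array([.4846,.2521,.062])
pf,R1=goal(C,-6.2)
arm.move_l(pf+[0,0,.008],feed=.1); arm.sleep(.2)
q,f=lower(pf[2]-.004,1.5,step=.001,feed=.02); print("dz at stop",q-pf,f,arm.current_torque(),arm.current_t())
arm.grip(.089); arm.sleep(.3); print(arm.current_width(),arm.current_force())
arm.move_l(np.array(arm.current_ee_pos())-.13*R1[:,2],feed=.12)
arm.move_l(np.array(arm.current_ee_pos())+[0,0,.1],feed=.2)
j=arm.current_joint_positions().copy(); j[0]-=70; arm.move_joints(j)
print(arm.current_t())
im=arm.snapshot("top"); c=arm.get_calibration("top")
k=blobs(im,(105,120,60),(125,255,255),(140,235,240,350))[0]
print("sink top z.082",rect(k,.082,c)); 
s=arm.snapshot("side"); 
cv2.imwrite("pics/fin.png",np.hstack([cv2.resize(im[230:350,130:250],(380,380)),cv2.resize(s[320:480,260:430],(404,380))])[...,::-1])
E
```

```text
dz at stop [0.0002 0.     0.0014] 3.8925287408395643 [-0.0569 -0.4749 -0.0597] 23.8667
0.08880610400764972 [-0.3022  0.4601 -0.0567]
29.25
sink top z.082 (array([0.4827, 0.2626]), np.float32(0.11987114), np.float32(0.032851055), np.float32(-6.4149857))
```

View pics/fin.png

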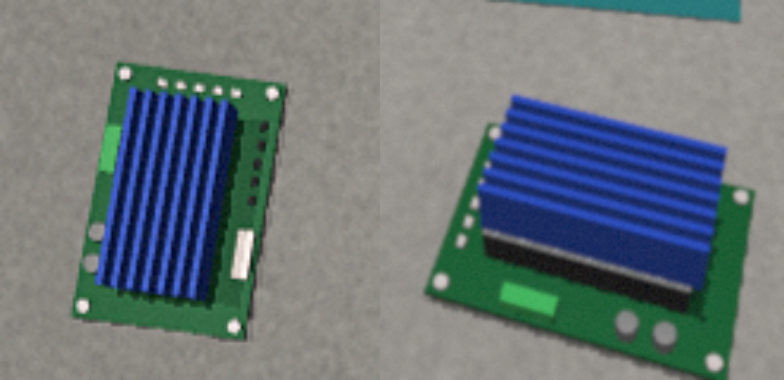

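```bash
python3 - <<'E'
from h import *
im=arm.snapshot("top"); c=arm.get_calibration("top")
hsv=cv2.cvtColor(im,cv2.COLOR_RGB2HSV); m=cv2.inRange(hsv,np.array((105,90,30)),np.array((130,255,255))); 
k=np.zeros_like(m); k[235:350,140:240]=1; m=cv2.morphologyEx(m*k,cv2.MORPH_CLOSE,np.ones((5,5)))
P=np.argwhere(m>0)[:,::-1].astype(float); w=ray(P,.082,c)[:,:2]-[.4846,.2521]
a=np.radians(-6.2); u=w@[np.cos(a),np.sin(a)]; v=w@[-np.sin(a),np.cos(a)]
print("along",np.percentile(u,[.3,99.7]),"across",np.percentile(v,[.3,99.7]),rect(P,.082,c))
print("far-side base edge if z=.042 seen:",np.percentile((ray(P,.042,c)[:,:2]-[.4846,.2521])@[-np.sin(a),np.cos(a)],[.3,99.7]))
E
```

```text
along [-0.0615  0.0584] across [-0.0382  0.0287] (array([0.4828, 0.2475]), np.float32(0.12139616), np.float32(0.06734169), np.float32(-6.395294))
far-side base edge if z=.042 seen: [-0.0307  0.0384]
```

```bash
python3 - <<'E'
from h import *
print(arm.current_t(),arm.current_force(),arm.current_ee_pos()); arm.sign_off()
E
```

```text
29.4 [ 0.7188 -0.6774 -0.3883] [ 0.4245 -0.4559  0.2444]
the job is handed in; nothing more can be done
```

The heat sink now lies flat face down, fins up, on the power module, and the job is handed in at 29.4 s of the 56 s allowed.

I lifted it out of the holder by its sides from above, stood it on end on the mat with the fins facing away from the robot, and let go. I then took it again with the tool tilted 45° from the fin side, turned it flat and lowered it in 1 mm steps. It touched with about 4 N of added load, well under the 60 N limit, 1.4 mm higher than I had planned.

**Final checks (top camera):**
- **Centre:** about 1.6 mm off along the length and about 0.7 mm across, against the 5 mm allowed.
- **Length direction:** about 0.2° from the module's (0.07 rad is about 4°).
- **Level:** it looks flat in the final top and side pictures, but I did not measure the tilt.
- **Robot:** clear of the sink and module, gripper open. The tool force read about 1 N, the same as sensor noise.

**Disagreements:**
- Before placing, the wrist camera put the sink about 2 mm further along its length than planned, while the side view matched the plan within about 1 mm. That is within the 2 mm calibration, so I made no correction.
- My first colour mask in the final check missed part of the sink's width. I repeated it with a wider mask, and the numbers above come from that one.
- I saw nothing disturbed in the pictures, but I did not measure the bystanders' positions again at the end.

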